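# Rattle check of the baking-weight tin before washing up

## Task

Pick up the tin with the blue lid and shake it in the air by tipping it well over (about 35 degrees) and back upright, twice, feeling whether its loose steel weight is still inside. If it is empty, stand it in the yellow wash tray; if the weight is still in it, stand it on the green board. Set it down without dropping it, let go, and leave the red-lidded tin where it is.

Things in the scene. Friction and masses are not known exactly. Their poses are not given: they have to be found in the camera images.
- blue_tin_center (a point): Centre (half-way up) of the closed upright tin with a blue lid: aluminium, 60 mm across (lid too), 92 mm tall, lid fixed on; z up through the lid, yaw means nothing. Empty it weighs 0.13 kg (+-10 %). It may or may not, about evenly, hold one loose steel ball (40 mm, 0.26 kg +-10 %), unseen, that makes it 0.39 kg and rolls and knocks when the tin is tipped.
- red_tin_center (a point): Centre (half-way up) of a tin of the same shape and size with a red lid, standing on the bench 120 mm or more away from the blue one: not to be handled.
- wash_tray_in (a point): Centre of the inner floor of the yellow plastic wash tray, 200 x 200 mm outside, walls 5 mm thick and 25 mm high from the bench; the floor is 5 mm above the bench. Fixed to the bench, z up, x and y along its sides. Place for an empty tin.
- green_board_top (a point): Centre of the top face of the flat green plastic chopping board, 200 x 200 mm, 15 mm thick. Fixed to the bench, z up, x and y along its sides. Place for a tin that still holds its weight.
Things that resemble listed ones, but are neither listed nor needed, are in the scene too. Leave any orange, purple or turquoise look-alike of the part that bears blue_tin_center alone.

How it is judged:
On the way, in this order (a step that is already met when the one before it is completed fails the run):
1. the blue tin, lifted clear of the bench (centre above 0.10 m), is tipped more than 20 degrees (height (world z) of blue_tin_center above 0.1 m and angle between blue_tin_center's own z axis and vertical above 0.35 rad), for 0.05 s.
2. it comes back to within 12 degrees of upright in the air (height (world z) of blue_tin_center above 0.1 m and angle between blue_tin_center's own z axis and vertical below 0.21 rad), for 0.05 s.
3. it is tipped more than 20 degrees a second time, either way, in the air (all of step 1), for 0.05 s.
At the end, for the whole second after the job is handed in: The blue-lidded tin stands upright (within 10 degrees), still: empty (under 2.4 N resting there), in the wash tray, axis within 100 mm of its centre; with the ball inside (over 2.4 N), on the green board, axis within 120 mm of its centre (angle between blue_tin_center's own z axis and vertical below 0.17 rad and linear speed of blue_tin below 0.02 m/s and ((contact force between blue_tin and wash_tray between 0.5 and 2.4 N and horizontal distance between blue_tin_center and wash_tray_in below 0.1 m) or (contact force between blue_tin and green_board above 2.4 N and horizontal distance between blue_tin_center and green_board_top below 0.12 m))); the robot touches nothing.
It fails at once if the red-lidded tin is moved more than 20 mm (distance of red_tin_center from where it was at the start of the episode above 0.02 m).
It fails at once if the blue tin is dropped or thrown (faster than 0.7 m/s out of the fingers, a fall of some 25 mm) (linear speed of blue_tin above 0.7 m/s and contact force between blue_tin and the fingers below 0.1 N).
It also fails if it takes over 64 s, if anything falls off the work surface, if the arm or the gripper's body presses on something with over 40 N, if the wrist force passes 120 N, or if a joint passes its speed limit or range.

## Robot

A 6-joint arm with a two-finger parallel gripper is mounted at the origin on the work surface. World frame = base frame: x ahead of the robot, y to its left, z up, the work surface at z = 0. Lengths are in m, angles in rad, forces in N, time in s.
With the tool pointing down it reaches from about 0.325 to 0.85 m from the base axis. Payload 4.4 kg.
Tool frame: the origin (TCP) lies on the centre line of the jaws, within the pads' length; the fingertips stand 8 mm ahead of it and the grasp point (between the pads) lies 11 mm behind it (r.tcp_to_tips is the distance from the TCP to the fingertips, in m); z points along the fingers, x is the direction in which the jaws open and shut, and the axes are right-handed (so a half turn about z gives the same grasp; the last joint's range is limited). The gripper opens to 94 mm and grips with 3 to 60 N. Pads are 16 mm wide; open, the fingers measure 119 mm over their backs; the gripper's body (75 mm by 177 mm) begins 78 mm behind the grasp point.
Start: joints at [1.143, 0.207, 1.542, -0, 1.393, -0.15], TCP at [0.157, 0.553, 0.213] pointing down, gripper open.
Joint ranges: [-2.73, 2.73], [-0.86, 2.22], [0.23, 2.46], [-1.11, 4.25], [0.08, 2.63], [-2.82, 2.82]. Speed limits (rad/s): [2.79, 2.79, 3.14, 3.14, 3.14, 3.14].

## Interface

Orientations are given as a unit quaternion [w, x, y, z].
In Python, from cell import r, fingers, planner, sense, imaging, ticket gives the robot as it stands. Calls block until the motion is done:
- r.move_to(position, orientation): joint-space move of the TCP to a pose.
- r.line_to(position, frame=None, speed=0.15, until_force=None): straight line of the TCP; frame=None keeps the orientation; speed is the mean speed in m/s. With until_force (N) it stops when the force on the tool has changed by that much, and returns True; else False.
- r.set_joints(angles): joint-space move.
- fingers.move_gripper(opening): opening from 0.0 (shut) to 1.0 (fully open); the grip force is fixed at half the most; returns when the fingers have stopped.
- r.sleep(seconds).
- planner.ik(position, orientation): joint angles nearest the present ones, or None.
- sense(): the state.
- imaging.read_camera(name): name is "side" or "top"; returns the picture (420x560x3 uint8, red, green, blue); there is no depth.
- imaging.calibration(name): a dict with "mtx" (3x3 intrinsics, pixels), "k1" (the pictures are not rectified: a ray, as slopes to the right and down, at radius r is drawn at 1 + k1 r^2 times it, then the intrinsics apply), "xyz" and "attitude" of the camera in the world. Camera axes: x right, y up, looking along -z (the intrinsics and any distortion apply to the point x, -y, -z); pixel columns grow to the right and rows downward; lengths in m; the calibration is good to about 2 mm. A picture is of the moment at which its call begins. calibration takes no time and is no camera call.
A pose or a line that the arm cannot do raises r.Unreachable and nothing moves.
- ticket.hand_in(): hands the job in, once; it reports no verdict.
Trained networks look in the newest picture that a camera, given by its name, has taken for a name from the list of things; names that differ only in an ending like _2 or _b are one class to them, and where a whole thing is asked for, a point or a joint stands for the part that bears it (a point fixed in the world has none). Each returns a list of dicts, best first, with "p" (0 to 1); they miss things now and then, are a little off and sometimes report something else, mostly with a low value. They report only what shows in the picture. A call takes as long as a camera call. They do not tell look-alikes from the thing itself.
- imaging.spot_in(camera, query): "centre" ([row, column] in pixels, amid what is visible of it).
The state is a dict: "time_s": time; "joint_pos": joint angles; "dq": joint speeds; "effort": joint torques, N m; "ee_pos": TCP position; "tool_rot": TCP orientation; "contact_force": force on the tool from outside, world axes, zero at the start; "moment": the same for the moment, N m; "finger_gap": opening from 0.0 (shut) to 1.0 (fully open).
Only numpy, scipy, OpenCV 4.12 (cv2) and the standard library are available. Lean on these libraries where they do the work, as an engineer would, in place of code of your own. Each camera call takes 0.05 s, during which the arm holds its last target.

## Working session

There is one attempt and no reset: what is moved stays moved. The work goes in short steps, each a Python script; the robot and the scene stay as the last script left them, time stands still between calls to the robot, and variables do not carry over. Pictures are saved under pics/ and viewed, and the job is handed in when it is done.

```bash
mkdir -p pics; ls; python3 - <<'E'
from cell import r, fingers, planner, sense, imaging, ticket
import cv2
for c in ("side","top"):
    im=imaging.read_camera(c); cv2.imwrite(f"pics/{c}0.png",im[:,:,::-1])
    print(c,imaging.calibration(c))
    for q in ("blue_tin_center","red_tin_center","wash_tray_in","green_board_top"):
        print(q,imaging.spot_in(c,q))
s=sense(); print(s)
E
```

```text
pics
side {'mtx': array([[502.21195433,   0.        , 285.03887776],
       [  0.        , 502.21195433, 206.84990264],
       [  0.        ,   0.        ,   1.        ]]), 'k1': 0.01300880109377845, 'xyz': array([ 0.51729375, -0.77886153,  0.77483527]), 'attitude': array([ 0.91556042,  0.39944228, -0.01799359, -0.04325754])}
blue_tin_center [{'centre': [238.7, 305.2], 'p': 0.94}, {'centre': [230.7, 369.9], 'p': 0.81}, {'centre': [275.8, 353.0], 'p': 0.75}, {'centre': [243.0, 252.0], 'p': 0.66}]
red_tin_center [{'centre': [203.4, 227.7], 'p': 0.84}, {'centre': [145.4, 260.5], 'p': 0.17}]
wash_tray_in [{'centre': [352.2, 237.3], 'p': 0.9}]
green_board_top [{'centre': [144.5, 258.6], 'p': 0.94}]
top {'mtx': array([[405.93444489,   0.        , 281.16166034],
       [  0.        , 405.93444489, 200.17201773],
       [  0.        ,   0.        ,   1.        ]]), 'k1': -0.07165990891486103, 'xyz': array([ 0.41929364, -0.00984355,  0.95127433]), 'attitude': array([-0.69817984, -0.07709565,  0.05835637,  0.70936288])}
blue_tin_center [{'centre': [235.5, 335.2], 'p': 0.91}, {'centre': [189.0,
[... 262 characters left out ...]

{'time_s': 0.5, 'joint_pos': array([ 1.14354098e+00,  2.06598567e-01,  1.54156115e+00, -4.21446912e-06,
        1.39344942e+00, -1.50518289e-01]), 'dq': array([ 2.49799855e-04,  1.28714582e-03, -1.70597601e-03, -3.15826194e-04,
       -9.15846663e-05,  1.92342881e-03]), 'effort': array([-3.97231379e-04, -3.70488846e+01, -2.81435537e+01,  6.98550814e-02,
        2.89332995e-02, -4.88967919e-05]), 'ee_pos': array([0.15711758, 0.55310444, 0.21341843]), 'tool_rot': array([ 5.74951511e-06,  7.97877685e-01,  6.02819376e-01, -6.25802611e-06]), 'contact_force': array([ 0.26054339, -0.25622063,  0.38851833]), 'moment': array([-0.00341983,  0.01867187, -0.04984878]), 'finger_gap': 0.9979106284197147}
```

View pics/side0.png

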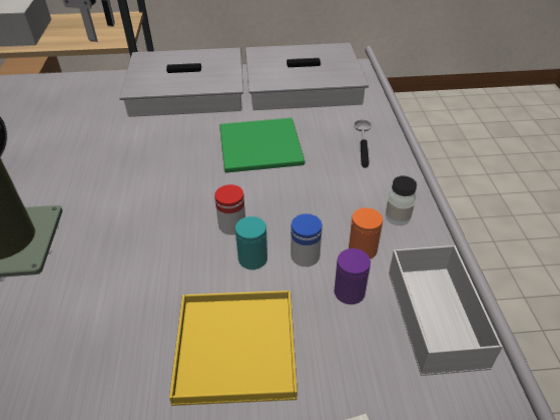

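View pics/top0.png

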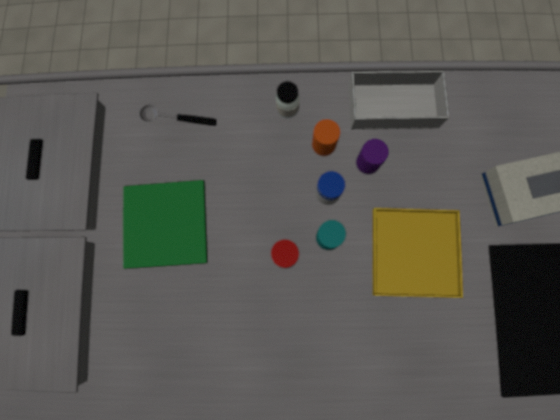

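Candidates in top image (row, col): (189,330) blue lid, (235,335) turquoise, (155,368) purple, (138,323) orange. The silver-bodied tin with a blue lid at (189,330), side (239,305), fits the description; I'll confirm it in a crop and measure it.

```bash
cat > h.py <<'E'
import numpy as np, cv2
from scipy.spatial.transform import Rotation as R
from scipy.optimize import least_squares
from cell import imaging
def proj(c,P):
    k=imaging.calibration(c); q=np.array(k['attitude']); Rw=R.from_quat(q[[1,2,3,0]])
    p=Rw.inv().apply(np.asarray(P)-k['xyz']); s=np.array([p[0]/-p[2],-p[1]/-p[2]])
    s=s*(1+k['k1']*(s@s)); M=k['mtx']; return np.array([M[1,1]*s[1]+M[1,2],M[0,0]*s[0]+M[0,2]])
def at_z(c,rc,z):
    return least_squares(lambda a:proj(c,[a[0],a[1],z])-rc,[0.45,0]).x
def blob(im,lo,hi):
    hsv=cv2.cvtColor(im,cv2.COLOR_RGB2HSV); m=cv2.inRange(hsv,lo,hi)
    n,l,s,c=cv2.connectedComponentsWithStats(m); i=1+np.argmax(s[1:,4]); return c[i][::-1],s[i]
E
python3 - <<'E'
from h import *
T=cv2.imread('pics/top0.png')[:,:,::-1].copy();S=cv2.imread('pics/side0.png')[:,:,::-1].copy()
for n,lo,hi,z in [("blue",(108,150,50),(125,255,255),.092),("red",(0,150,60),(4,255,255),.092),("turq",(82,120,50),(95,255,255),.092),("orange",(6,150,60),(15,255,255),.092),("purple",(130,100,30),(150,255,255),.092),("yellow",(20,150,60),(30,255,255),.02),("green",(55,120,40),(75,255,255),.015)]:
    a,sa=blob(T,lo,hi); b,sb=blob(S,lo,hi)
    print(n,a.round(1),sa,at_z("top",a,z).round(4),'side',b.round(1),sb,at_z("side",b,z).round(4))
for n,rc in [("jar",(92,287))]: print(n,at_z("top",rc,.09))
a=cv2.resize(T[110:280,250:420],(500,500));b=cv2.resize(S[170:310,200:400],(500,350)); 
o=np.zeros((500,800,3),np.uint8); o[:400,:400]=cv2.resize(a,(400,400)); o[:280,400:]=cv2.resize(b,(400,280)); cv2.imwrite('pics/crop.png',o[:,:,::-1])
E
```

```text
blue [184.7 330.8] [318 172  26  27 535] [ 0.6186 -0.0962] side [225.  305.9] [292 215  29  21 512] [ 0.6202 -0.1012]
red [253.1 284.5] [272 240  26  27 567] [0.4727 0.0063] side [195.  228.7] [215 185  28  21 471] [0.4733 0.0005]
turq [234.5 330.4] [317 221  28  28 621] [ 0.5104 -0.0915] side [239.6 249.4] [ 236  217   30   52 1146] [ 0.5105 -0.1293]
orange [135.4 324.9] [313 120  27  35 677] [ 0.7315 -0.0873] side [230.2 365.5] [ 349  208   33   50 1182] [ 0.7314 -0.1259]
purple [155.4 371.9] [357 139  31  34 755] [ 0.683  -0.1891] side [275.1 351.2] [ 335  248   35   56 1534] [ 0.6835 -0.2311]
yellow [252.7 416.4] [ 373  208   89   89 7579] [ 0.4727 -0.2932] side [348.8 234.1] [  170   291   127   114 12727] [ 0.4734 -0.3124]
green [224.3 164.2] [ 124  181   83   87 6660] [0.5486 0.2905] side [144.9 260. ] [ 220  118   84   54 3618] [0.5506 0.2753]
jar [ 0.83904488 -0.00473962]
```

View pics/crop.png

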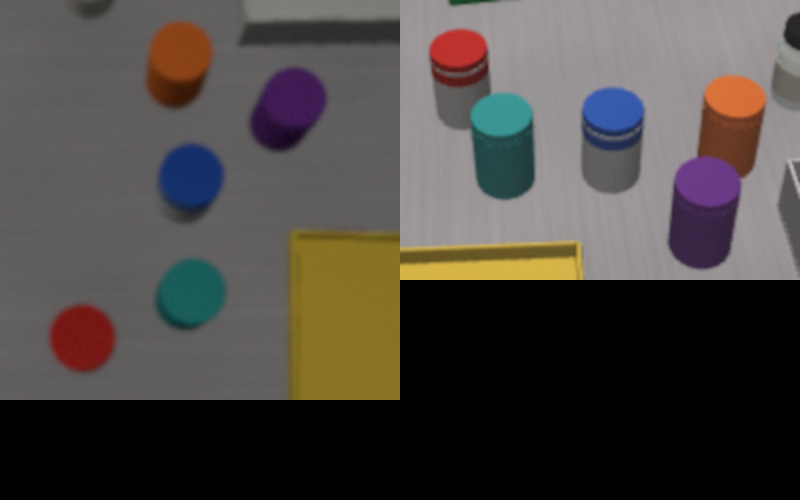

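The crop confirms it: the tin at (189,330) has the blue lid and a silver body. Its axis is at about (0.619,-0.096), and the turquoise and orange tins are about 110 mm away in ∓x, so the jaws should open along y. Next I check IK and the tilted poses, then approach.

```bash
cat >> h.py <<'E'
def quat(tilt=0,sgn=1,ax='x'):
    b=R.from_matrix(np.array([[0,sgn,0],[sgn,0,0],[0,0,-1.]]))  # tool x = sgn*y, tool y = sgn*x
    q=(R.from_euler(ax,tilt,degrees=True)*b).as_quat(); return [q[3],q[0],q[1],q[2]]
E
python3 - <<'E'
from h import *
from cell import *
for sg in (1,-1):
  for p,t in [((.619,-.096,.22),0),((.619,-.096,.044),0),((.52,-.1,.30),0),((.52,-.1,.30),36),((.52,-.1,.30),-36),((.473,-.293,.05),0),((.549,.29,.06),0)]:
    j=planner.ik(p,quat(t,sg)); print(sg,p,t,None if j is None else np.round(j,2))
E
```

```text
1 (0.619, -0.096, 0.22) 0 [-0.29  0.31  1.4  -0.    1.43 -1.86]
1 (0.619, -0.096, 0.044) 0 [-0.29  0.49  1.54 -0.    1.11 -1.86]
1 (0.52, -0.1, 0.3) 0 [-0.35  0.05  1.53 -0.    1.55 -1.92]
1 (0.52, -0.1, 0.3) 36 [-0.66  0.24  1.45  0.5   1.83 -2.2 ]
1 (0.52, -0.1, 0.3) -36 [ 0.02  0.09  1.63 -0.63  1.46 -1.47]
1 (0.473, -0.293, 0.05) 0 [-0.71  0.36  1.72 -0.    1.06 -2.28]
1 (0.549, 0.29, 0.06) 0 [ 0.35  0.46  1.55 -0.    1.13 -1.22]
-1 (0.619, -0.096, 0.22) 0 [-0.29  0.31  1.4  -0.    1.43  1.28]
-1 (0.619, -0.096, 0.044) 0 [-0.29  0.49  1.54 -0.    1.11  1.28]
-1 (0.52, -0.1, 0.3) 0 [-0.35  0.05  1.53 -0.    1.55  1.22]
-1 (0.52, -0.1, 0.3) 36 [-0.66  0.24  1.45  0.5   1.83  0.94]
-1 (0.52, -0.1, 0.3) -36 [ 0.02  0.09  1.63 -0.63  1.46  1.67]
-1 (0.473, -0.293, 0.05) 0 [-0.71  0.36  1.72 -0.    1.06  0.86]
-1 (0.549, 0.29, 0.06) 0 [ 0.35  0.46  1.55 -0.    1.13  1.92]
```

```bash
python3 - <<'E'
from h import *
from cell import *
def st(t): s=sense(); print(t,round(s['time_s'],2),s['ee_pos'].round(4),'F',s['contact_force'].round(2),'M',s['moment'].round(2),'gap',round(s['finger_gap'],3))
r.move_to([.619,-.096,.20],quat(0,-1)); st('above')
r.sleep(.3); st('above')
print(r.line_to([.619,-.096,.044],speed=.12,until_force=4)); st('down')
im=imaging.read_camera('side'); cv2.imwrite('pics/side1.png',im[150:330,200:420,::-1].repeat(3,0).repeat(3,1))
E
```

```text
above 3.31 [ 0.6191 -0.095   0.2   ] F [-0.08 -0.12 -0.5 ] M [-0.02  0.11  0.  ] gap 1.003
above 3.61 [ 0.6191 -0.0956  0.2   ] F [ 0.02  0.44 -0.12] M [0.02 0.08 0.04] gap 0.998
False
down 5.06 [ 0.6199 -0.0963  0.0451] F [ 0.83 -0.32 -0.3 ] M [0.02 0.14 0.03] gap 1.0
```

View pics/side1.png

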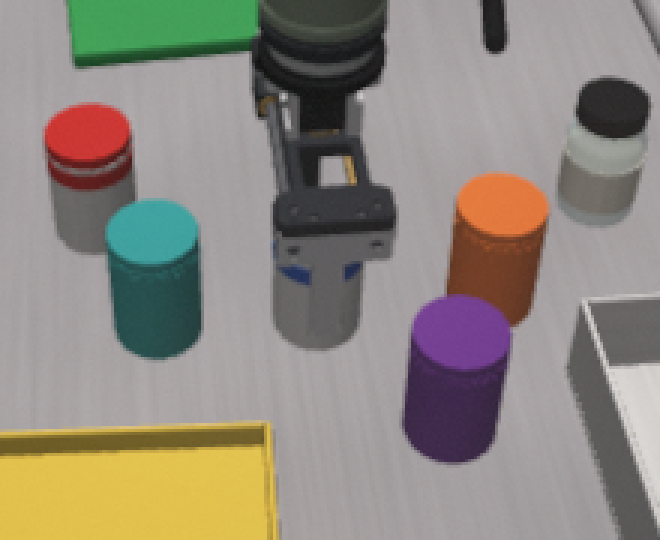

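The fingers straddle the blue tin (around column 317 in the enlarged crop), with the near finger centred on it and no neighbour touched. Now grip and lift.

```bash
cat >> h.py <<'E'
from cell import r,fingers,planner,sense,ticket
def st(t): s=sense(); print(t,round(s['time_s'],2),s['ee_pos'].round(4),'F',s['contact_force'].round(2),'M',s['moment'].round(2),'gap',round(s['finger_gap'],3))
def favg(n=10):
    a=[]; 
    for _ in range(n): a.append(np.r_[sense()['contact_force'],sense()['moment']]); r.sleep(.04)
    return np.mean(a,0).round(3),np.std(a,0).round(2)
E
python3 - <<'E'
from h import *
print('pre',favg(8))
fingers.move_gripper(0.0); st('grip')
r.line_to([.619,-.096,.10],speed=.08); st('l'); print(favg(8))
r.line_to([.619,-.096,.22],speed=.12); 
r.line_to([.54,-.1,.30],speed=.12); st('up'); print(favg(12))
im=imaging.read_camera('side'); cv2.imwrite('pics/side2.png',im[...,::-1])
E
```

```text
pre (array([-0.077, -0.01 ,  0.169, -0.006,  0.142,  0.004]), array([0.36, 0.42, 0.38, 0.03, 0.04, 0.04]))
grip 6.07 [ 0.6192 -0.0966  0.0441] F [-0.35 -1.61  0.08] M [-0.43  0.15 -0.08] gap 0.64
l 6.92 [ 0.6185 -0.0958  0.0996] F [-0.04  0.42 -4.5 ] M [ 0.    0.19 -0.04] gap 0.649
(array([-1.330e-01,  3.000e-02, -3.831e+00, -1.200e-02,  1.600e-01,
        2.000e-03]), array([0.53, 0.25, 0.61, 0.03, 0.02, 0.03]))
up 9.49 [ 0.5399 -0.0999  0.2992] F [ 0.04 -0.16 -3.1 ] M [ 0.03  0.21 -0.03] gap 0.642
(array([ 3.80e-02, -3.90e-02, -3.63e+00, -1.10e-02,  1.51e-01,  1.00e-03]), array([0.4 , 0.41, 0.38, 0.03, 0.03, 0.02]))
```

View pics/side2.png

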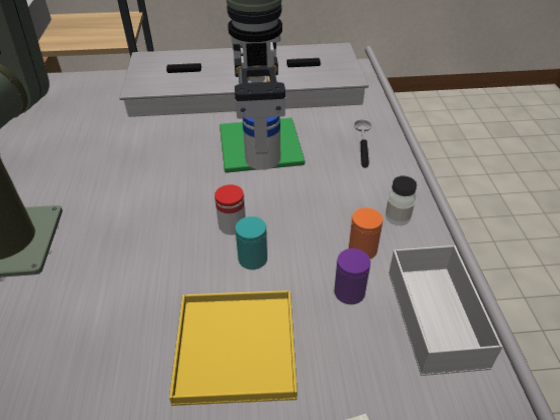

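The tin hangs upright in the jaws at about (130,262). The load is about 3.7 N, which suggests the ball is inside. Now the shake, recording forces and moments at each pose.

```bash
python3 - <<'E'
from h import *
P=[.54,-.1,.30]
for k,t in enumerate((36,0,-36,0)):
    r.move_to(P,quat(t,-1)); st(f't{t}'); print(favg(6))
    im=imaging.read_camera('side'); cv2.imwrite(f'pics/shake{k}.png',im[60:260,160:380,::-1])
    q=sense()['tool_rot']; z=R.from_quat(q[[1,2,3,0]]).as_matrix()[:,2]; print('tilt',np.degrees(np.arccos(-z[2])))
a=[cv2.imread(f'pics/shake{k}.png') for k in range(4)]
cv2.imwrite('pics/shake.png',cv2.resize(np.vstack([np.hstack(a[:2]),np.hstack(a[2:])]),(660,600)))
E
```

```text
t36 10.6 [ 0.54   -0.1013  0.2993] F [ 0.11  0.61 -3.49] M [-0.59  0.18 -0.04] gap 0.645
(array([-0.102,  0.261, -3.554, -0.681,  0.157, -0.013]), array([0.49, 0.37, 0.25, 0.04, 0.03, 0.03]))
tilt 35.88969175154661
t0 11.46 [ 0.5396 -0.0982  0.3003] F [-0.13  0.16 -4.72] M [0.01 0.13 0.04] gap 0.645
(array([-0.   , -0.441, -3.764, -0.035,  0.171,  0.009]), array([0.47, 0.57, 0.5 , 0.05, 0.03, 0.02]))
tilt 0.18055023657111724
t-36 12.41 [ 0.5399 -0.0999  0.2994] F [ 0.94 -0.55 -3.15] M [ 0.63  0.15 -0.  ] gap 0.644
(array([ 0.349, -0.24 , -3.489,  0.651,  0.135, -0.019]), array([0.37, 0.26, 0.25, 0.03, 0.01, 0.02]))
tilt 35.95891480583429
t0 13.36 [ 0.5393 -0.101   0.2998] F [-0.38  0.37 -3.61] M [ 0.01  0.17 -0.03] gap 0.64
(array([-0.134,  0.47 , -3.759, -0.004,  0.185, -0.01 ]), array([0.46, 0.29, 0.32, 0.02, 0.04, 0.03]))
tilt 0.09228243868671591
```

View pics/shake.png

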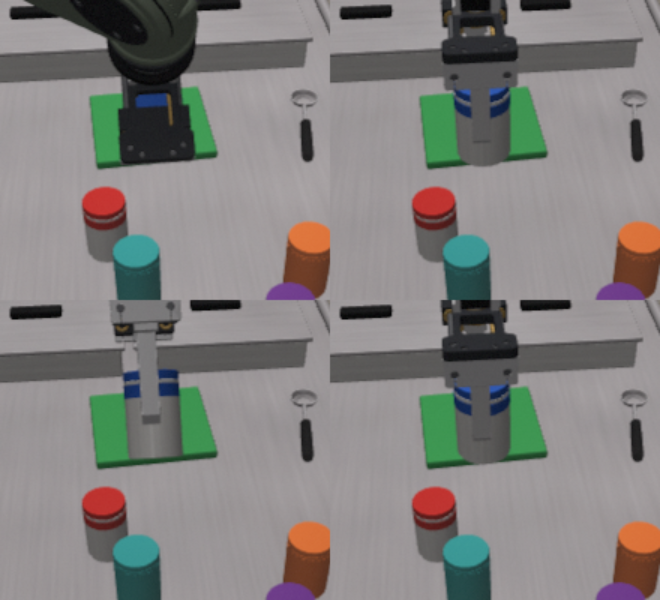

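The shake shows the tin tipped 36° each way and upright between (bottom-left panel shows a tilt, right panels upright). The load stayed at about 3.7 N throughout, where an empty tin would give about 1.3 N, so the ball is inside and it goes on the green board.

```bash
python3 - <<'E'
from h import *
r.move_to([.549,.285,.25],quat(0,-1)); st('over')
r.line_to([.549,.285,.085],speed=.1); r.sleep(.3); st('near'); print(favg(6))
hit=r.line_to([.549,.285,.056],speed=.02,until_force=2.5); st(f'hit {hit}'); print(favg(8))
im=imaging.read_camera('side'); cv2.imwrite('pics/side3.png',im[40:220,160:380,::-1].repeat(3,0).repeat(3,1))
E
```

```text
over 15.1 [0.5496 0.2839 0.2503] F [ 0.65 -0.3  -4.24] M [-0.06  0.14 -0.03] gap 0.645
near 17.2 [0.5491 0.2851 0.0852] F [ 0.13  0.54 -2.72] M [-0.05  0.13  0.02] gap 0.642
(array([ 0.306,  0.105, -3.327, -0.013,  0.14 ,  0.005]), array([0.37, 0.66, 0.57, 0.03, 0.02, 0.02]))
hit True 18.62 [0.5488 0.2849 0.059 ] F [-0.6  -0.2   4.27] M [ 0.1   0.13 -0.08] gap 0.639
(array([-3.180e-01, -0.000e+00,  5.993e+00,  1.170e-01,  1.430e-01,
        2.000e-03]), array([0.72, 0.4 , 0.73, 0.04, 0.03, 0.04]))
```

View pics/side3.png

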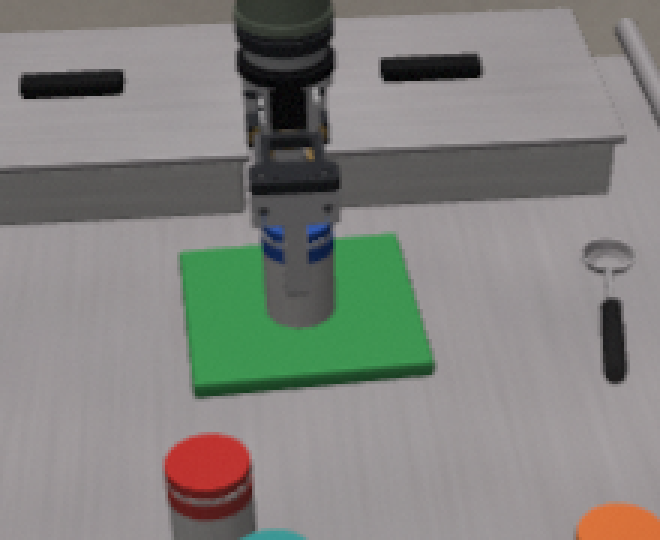

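The tin stands on the board, its base at about (300,310) in the crop. It touched at z = 0.059, exactly as expected. Release and retreat.

```bash
python3 - <<'E'
from h import *
fingers.move_gripper(1.0); st('open')
r.line_to([.549,.285,.25],speed=.1); st('up')
r.move_to([.40,-.05,.30],quat(0,-1)); st('away'); r.sleep(1); print(favg(5))
for c in ('side','top'):
    im=imaging.read_camera(c); cv2.imwrite(f'pics/{c}4.png',im[...,::-1])
    print(c,imaging.spot_in(c,'blue_tin_center'))
    for n,lo,hi in (("blue",(108,150,50),(125,255,255)),("red",(0,150,60),(4,255,255))):
        b,s=blob(im,lo,hi); print(n,b,s,at_z(c,b,.107 if n=='blue' else .092))
E
```

```text
open 19.7 [0.5466 0.2841 0.0565] F [ 0.71 -0.01 -0.64] M [-0.02  0.17  0.03] gap 1.001
up 21.78 [0.5487 0.2849 0.2492] F [ 0.18 -0.78  0.69] M [ 0.01  0.13 -0.03] gap 1.002
away 23.17 [ 0.4004 -0.0496  0.3   ] F [-0.66  0.38 -0.72] M [-0.03  0.16  0.02] gap 0.998
(array([ 0.325, -0.17 , -0.143,  0.005,  0.16 , -0.008]), array([0.4 , 0.63, 0.54, 0.02, 0.01, 0.03]))
side [{'centre': [276.2, 352.8], 'p': 0.93}, {'centre': [230.2, 366.6], 'p': 0.83}, {'centre': [128.6, 257.9], 'p': 0.58}, {'centre': [241.5, 254.7], 'p': 0.56}]
blue [113.08098592 258.48239437] [247 106  24  15 284] [0.55045953 0.27959119]
red [194.99788136 228.66949153] [215 185  28  21 472] [4.73306738e-01 3.89208803e-04]
top [{'centre': [135.1, 319.9], 'p': 0.92}, {'centre': [234.0, 333.2], 'p': 0.76}, {'centre': [221.4, 159.6], 'p': 0.7}, {'centre': [154.8, 367.4], 'p': 0.56}]
blue [218.02407407 153.95925926] [141 206  27  26 540] [0.54972989 0.28380129]
red [249.61728395 277.10493827] [272 240  14  23 162] [0.480311   0.02189218]
```

View pics/side4.png

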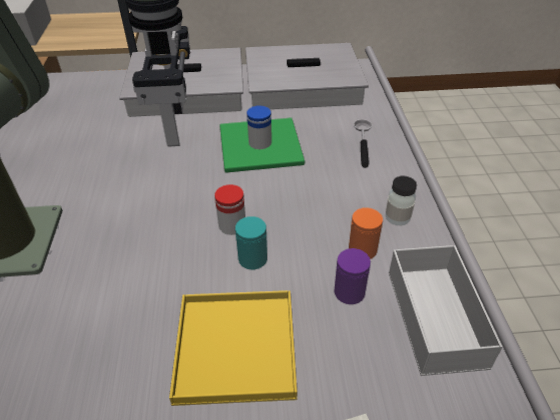

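The blue tin stands upright on the board at about (128,259), and the red tin is unmoved at (195,229). The gripper is clear of everything.

```bash
python3 -c "
from cell import ticket
print(ticket.hand_in())"
```

```text
the job is handed in; nothing more can be done
None
```

I picked up the blue-lidded tin and shook it 36° one way, back upright, 36° the other way and upright again. The ball is still inside, so I stood the tin on the green board, let go and handed the job in at about 25 s.

- **Ball inside:** the wrist force while holding the tin was steady at about 3.3–3.8 N. A full tin should weigh about 3.8 N and an empty one about 1.3 N.
- **Placing:** it touched the board at the expected height, and I lowered it slowly with no drop.
- **Last look:** the side picture shows the tin upright. Both cameras put its axis within about 10 mm of the board's centre. The gripper was open and well clear.
- **Red tin:** the side camera found it at exactly the same pixels as at the start. The top camera's last reading for it was about 17 mm off. I put that down to something, probably the arm, hiding part of the lid (162 pixels visible instead of 567), but I didn't retake that picture.

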